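# Red test panel under the third lamp

### The job

Take the red test panel out of the wooden drying rack, slide it upright down into the slot of the colour-viewing stand until it is fully home (lower it in, do not drop it) and let go of it. Then grip the black selector knob and turn it clockwise, counting the clicks, to the third click from rest (the red dot) and never as far as the fourth; the knob springs back when let go, so finish while still gripping it and holding it at the third click. Leave the other panels and the paint things where they are.

Things in the scene. Friction and masses are not known exactly. Their poses are not given: they have to be found in the camera images.
- panel_red: flat wooden board painted red all over, 8 mm thick (its x), 100 mm wide (y), 110 mm tall (z), about 70 g; starts upright in any one of the drying rack's three slots, sunk 15 mm, top 120 mm above the table. Origin: centre of its lower edge. To be handled; either face may look to the front
- panel_blue: flat wooden board painted blue all over, 8 mm thick (its x), 100 mm wide (y), 110 mm tall (z), about 70 g; starts upright in any one of the drying rack's three slots, sunk 15 mm, top 120 mm above the table. Origin: centre of its lower edge. Leave alone
- panel_yellow: flat wooden board painted yellow all over, 8 mm thick (its x), 100 mm wide (y), 110 mm tall (z), about 70 g; starts upright in any one of the drying rack's three slots, sunk 15 mm, top 120 mm above the table. Origin: centre of its lower edge. Leave alone
- rack: fixed wooden drying block 200 x 130 x 25 mm (x, y, z), three slots across it at x = -70, 0, +70 mm, each 12 mm (x) by 104 mm (y), 15 mm deep, floor 10 mm above the table. Origin: centre of its underside
- stand: fixed colour-viewing stand. Origin: centre of underside of its grey base plate 160 x 310 x 10 mm (x, y, z). At y = +65 mm an aluminium slot block 44 x 130 mm, top 45 mm above the table; at y = -95 mm a grey control box 100 x 100 mm, top 70 mm above the table, with the knob and its dial plate on it; on the -x side of the slot a light bar, 28 mm high
- slot_floor (a point): centre of the slot's floor in the stand, 15 mm above the table, axes as the stand's. Slot 10.5 mm wide (stand x), 104.5 mm long (stand y), 30 mm deep, mouth chamfered 4 mm. A panel fully home rests its lower edge here, its top 125 mm above the table
- dial_grip (a point): point on the black selector knob's vertical axis, 104 mm above the table, where to grip it from above. The knob is a disc 48 mm across with an upright grip bar 44 mm long, 14 mm thick, from 82 to 114 mm above the table; its axes turn with it: x along the bar, y across. At rest the bar lies along the stand's x
- dial_pointer (a point): tip of the white pointer line, at the -x end of the bar's top, 22 mm from the axis. Dots on the plate round the knob mark where it points: white at rest (towards the stand's -x), then clockwise one dot per click: black, black, red (third), black, black. A spring drives the knob back to rest from any click when let go
- dial (a joint): turn of the selector knob, rad: 0 at rest, growing clockwise seen from above, to 2.1. Clicks 24 degrees apart: 0.419, 0.838, 1.257 (third), 1.676, 2.094. Turning is resisted by 0.06 to 0.10 N m (return spring) with a ripple of 0.05 N m up and down per click: resistance is highest 6 degrees past each click, lowest 6 degrees before the next
- jar_white: loose white paint jar, 60 mm across, 75 mm tall; bystander
- jar_green: loose green paint jar, 64 mm across, 80 mm tall; bystander
- bowl: loose white bowl, 120 mm across, 50 mm tall; bystander
- bottle: loose amber bottle, 64 mm across, 150 mm tall; bystander
- palette_knife: loose spatula with a wooden handle, 200 mm long, lying left of the rack; bystander
- tin: loose steel paint tin, 74 mm across, 100 mm tall; bystander
Things that resemble listed ones, but are neither listed nor needed, are in the scene too. There is more than one size of the panel_red; the one meant has the size given above.

How it is judged (in metres and radians):
On the way, in this order (a step that is already met when the one before it is completed fails the run):
1. the red panel is lowered into the stand's slot in the fingers (lower edge within 12 mm of the slot floor), the knob at rest (distance between panel_red and slot_floor below 0.012 m and contact force between the fingers and panel_red above 0.5 N and value of joint dial below 0.2 rad), for 0.05 s.
2. the red panel stands fully home in the slot, let go, the knob still at rest (distance between panel_red and slot_floor below 0.005 m and angle between panel_red's own z axis and vertical below 0.12 rad and angle between the x axis of panel_red and the x axis of stand, either way round below 0.1 rad and contact force between each of the arm, the fingers and panel_red below 0.3 N and value of joint dial below 0.2 rad), for 0.2 s.
3. the knob is gripped at the third click (distance between panel_red and slot_floor below 0.005 m and angle between panel_red's own z axis and vertical below 0.12 rad and angle between the x axis of panel_red and the x axis of stand, either way round below 0.1 rad and value of joint dial between 1.117 and 1.397 rad and contact force between the fingers and dial above 1 N), for 0.3 s.
At the end, for the whole second after the job is handed in: The red panel is fully home in the stand's slot (lower edge within 5 mm of the slot floor's centre, upright within 0.12 rad), at rest and not touched by the robot, and the fingers hold the knob (over 1 N) still at the third click, 1.257 rad within 0.14 rad (8 degrees) (all of step 3 and contact force between each of the arm, the fingers and panel_red below 0.3 N and velocity of joint dial between -0.1 and 0.1 rad/s and linear speed of panel_red below 0.03 m/s); the arm keeps its last pose, push and grip.
It fails at once if the knob is turned on towards the fourth click (beyond 1.5 rad) (value of joint dial above 1.5 rad).
It fails at once if the blue or yellow panel is moved over 30 mm (distance of any of panel_blue, panel_yellow from where it was at the start of the episode above 0.03 m).
It fails at once if a jar, the bowl, bottle, palette knife or tin is moved over 30 mm (distance of any of jar_white, jar_green, bowl, bottle, palette_knife, tin from where it was at the start of the episode above 0.03 m).
It also fails if it takes over 61 s, if anything falls off the work surface, if the arm or the gripper's body presses on something with over 40 N, if the wrist force passes 120 N, or if a joint passes its speed limit or range.

### The arm

A 6-joint arm with a two-finger parallel gripper is mounted at the origin on the work surface. World frame = base frame: x ahead of the robot, y to its left, z up, the work surface at z = 0. Lengths are in m, angles in degrees, forces in N, time in s.
With the tool pointing down it reaches from about 0.25 to 0.725 m from the base axis. Payload 9.7 kg.
Tool frame: the origin (TCP) lies on the mounting face of the last link; the fingertips stand 173 mm ahead of it and the grasp point (between the pads) lies 155 mm ahead of it; z points along the fingers, y is the line along which they close (so a half turn about z gives the same grasp; the last joint's range is limited). The gripper opens to 85 mm and grips with 20 to 120 N. Pads are 22 mm wide; open, the fingers measure 114 mm over their backs; the gripper's body (76 mm by 85 mm) begins 54 mm behind the grasp point. The pads swing forward as they close: fully open they stand 13 mm farther back than shut.
Start: joints at [-75, 4.979, 10.078, 95.1, 0, 90], TCP at [0.142, -0.531, 0.405] pointing down, gripper open.
Joint ranges: [-179.16, 179.16], [-48.56, 103.87], [-65.8, 70.77], [-126.05, 130.52], [-82.76, 87.17], [-180, 180]. Speed limits (degrees/s): [127.2, 127.2, 147.25, 180, 180, 180].

### API

Orientations are given as [roll, pitch, yaw] about the fixed x, y, z axes, in that order (R = Rz(yaw) Ry(pitch) Rx(roll)).
In Python, from workcell import bot, camera, camera_model, outline_of, pinpoint gives the robot as it stands.
- The arm moves only by the tool move_arm, never from a script. Its arguments are lists of equal length, an entry for each row: "jaw": the closure, from 0 (fully open) to 1 (shut); "delta_pos": the shift along the world's x, y, z in m, a list of three; "yaw": the turn about the world's z in rad. In form: {"jaw": [jaw, ...], "delta_pos": [[dx, dy, dz], ...], "yaw": [yaw, ...]}. A call has 1 to 10 rows; each row shifts and turns the commanded pose from where the row before left it; what a row does not reach is not made up. A row lasts 1/12 s, in which the tool goes at most 41.7 mm and 7.16 degrees, less where a joint would pass 70% of its speed; a pose out of reach is approached as far as the arm can. A call with a gripper value outside its range is refused whole. The fingers move at their own pace and stop on an object; "force" is the grip in N (left out, the last holds). Time passes only in rows, so rows that do not move let the fingers close. It gives the time, the measured TCP pose, the force, the opening and the grip force at its end, in the units of the state.
- bot.get_obs(): the state, without advancing time (a new reading comes with each control period).
- camera(name): name is "side" or "top"; returns the picture (480x640x3 uint8, red, green, blue); there is no depth.
- camera_model(name): a dict with "fx", "fy", "cx", "cy" (pixels), "R" (3x3) and "t" (3): a world point X has camera coordinates R X + t. Camera axes: x right, y down, z forward; pixel columns grow to the right and rows downward; lengths in m; the calibration is good to about 2 mm. A picture is of the moment at which its call begins. camera_model takes no time and is no camera call.
- bot.job_done(): hands the job in; it is judged then, once.
Trained networks look in the newest picture that a camera, given by its name, has taken for a name from the list of things; names that differ only in an ending like _2 or _b are one class to them, and where a whole thing is asked for, a point or a joint stands for the part that bears it (a point fixed in the world has none). Each returns a list of dicts, best first, with "confidence" (0 to 1); they miss things now and then, are a little off and sometimes report something else, mostly with a low value. They report only what shows in the picture. A call takes as long as a camera call. They do not tell look-alikes from the thing itself.
- outline_of(camera, thing): "mask" (480x640 bool, what is visible of it) and "xy" ([column, row] in pixels, amid what is visible of it).
- pinpoint(camera, thing): "xy" ([column, row] in pixels: a listed point, or the origin of a listed thing).
The state is a dict: "time": time; "q": joint angles; "qd": joint speeds; "joint_efforts": joint torques, N m; "ee_pos": TCP position; "tcp_rot": TCP orientation; "wrist_force": force on the tool from outside, world axes, zero at the start; "torque": the same for the moment, N m; "opening": finger opening in m; "grasp_force": force on a finger pad.
Only numpy, scipy, OpenCV 4.12 (cv2) and the standard library are available. Lean on these libraries where they do the work, as an engineer would, in place of code of your own. Each camera call takes 0.05 s, during which the arm holds its last target. There are 200 camera calls.

## Working session

There is one attempt and no reset: what is moved stays moved. The work goes in short steps, Python scripts to look and compute and a tool call to move; the robot and the scene stay as the last step left them, time stands still between calls to the robot, and variables do not carry over. Pictures are saved under pics/ and viewed, at most 10 in all, crops included, and the job is handed in when it is done.

Besides the shell and the picture viewer there is one more tool, called as name([rows], argument=value, ...), one row to a line, values as JSON. move_arm: Moves the arm, as the interface text tells. Its arguments: {"type":"object","properties":{"jaw":{"type":"array"},"delta_pos":{"type":"array"},"yaw":{"type":"array"},"force":{"type":"number"}},"required":["jaw","delta_pos","yaw"]}

```bash
mkdir -p pics; python3 - <<'E'
from workcell import *
import cv2
for n in("top","side"):
    cv2.imwrite(f"pics/{n}0.png",camera(n)[:,:,::-1])
    m=camera_model(n);print(n,m)
    for t in("panel_red","panel_blue","panel_yellow","rack","stand"):
        for d in outline_of(n,t)[:3]:print(t,"out",d["xy"],round(d["confidence"],2),d["mask"].sum())
    for t in("panel_red","rack","stand","slot_floor","dial_grip","dial_pointer","bottle","tin"):
        for d in pinpoint(n,t)[:3]:print(t,"pin",d["xy"],round(d["confidence"],2))
print(bot.get_obs())
E
```

```text
top {'fx': 445.6561104655053, 'fy': 445.6561104655053, 'cx': 321.49615629961403, 'cy': 234.4263624722733, 'R': array([[-0.00312627, -0.99974705, -0.0222726 ],
       [-0.98676868,  0.00669468, -0.16199617],
       [ 0.1621043 ,  0.02147146, -0.98654   ]]), 't': array([0.00511697, 0.54648761, 1.44115857])}
panel_red out [259.1, 250.5] 0.67 196
panel_blue out [249.1, 271.6] 0.55 84
panel_blue out [475.1, 285.1] 0.44 1036
panel_blue out [480.7, 226.4] 0.21 626
panel_yellow out [261.3, 253.5] 0.73 1809
panel_yellow out [265.3, 230.5] 0.68 227
rack out [262.1, 254.3] 0.7 1979
rack out [188.7, 209.4] 0.37 457
stand out [380.4, 240.6] 0.71 4275
panel_red pin [212.5, 244.1] 0.45
panel_red pin [257.0, 253.5] 0.44
stand pin [379.6, 241.0] 0.67
slot_floor pin [362.6, 235.9] 0.66
dial_grip pin [410.1, 247.3] 0.53
dial_pointer pin [412.3, 248.3] 0.63
bottle pin [194.5, 211.1] 0.92
bottle pin [361.6, 238.5] 0.68
tin pin [473.8, 233.2] 0.89
tin pin [267.5, 233.5] 0.71
side {'fx': 432.983588993516, 'fy': 432.983588993516, 'cx': 325.74214471567916, 'cy': 240.83283328232116, 'R': array([[-0.99008447, 
[... 729 characters left out ...]
in pin [340.7, 182.2] 0.61
{'time': 1.4, 'q': array([-7.49993331e+01,  4.97893378e+00,  1.00767035e+01,  9.51014108e+01,
        1.61147488e-03,  8.99977270e+01]), 'qd': array([ 0.09062423, -0.00298363, -0.00462386, -0.00199691, -0.00537834,
       -0.11140206]), 'joint_efforts': array([ 1.90276132e-04, -5.20099318e+01,  4.64857292e+01,  1.72617743e-03,
        2.90179264e-05,  2.02139762e-05]), 'ee_pos': array([ 0.1423556 , -0.53124148,  0.40467028]), 'tcp_rot': array([-1.79996359e+02, -1.61161933e-03,  1.50029399e+01]), 'wrist_force': array([ 0.0300374 , -0.68574235,  0.36029915]), 'torque': array([-0.02055832, -0.05677753, -0.03029743]), 'grasp_force': 0.0, 'opening': 0.08510934509594609}
```

View pics/top0.png

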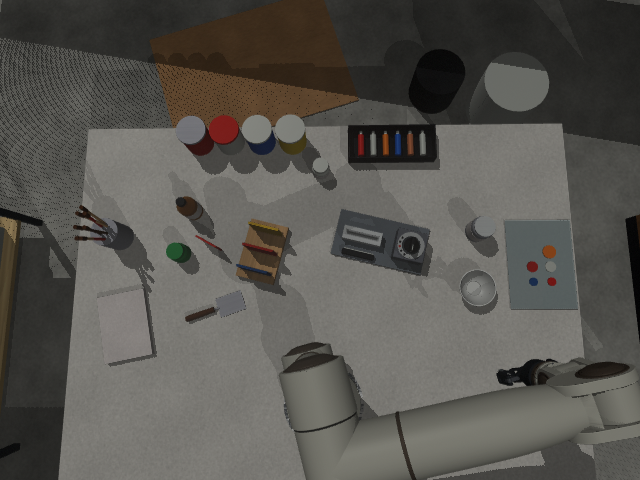

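View pics/side0.png

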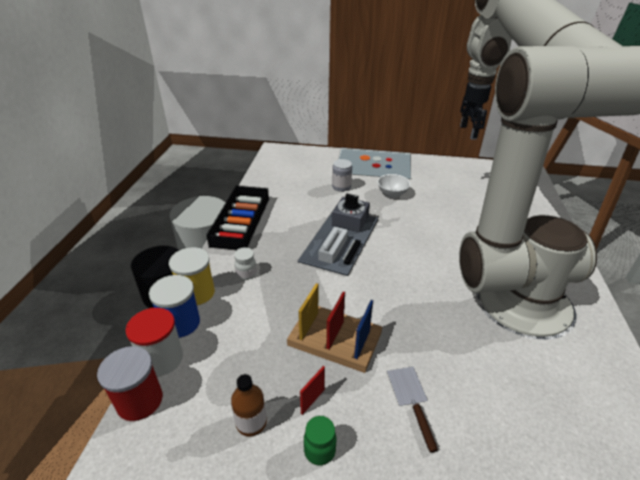

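Top view: the rack is around (262,252) with red in the middle slot at (262,250); a smaller red look-alike sits at (208,242). The stand is around (380,241) with its knob at (411,246). The side view agrees: rack (335,335), stand (340,240). I'll zoom in for the geometry.

```bash
cat > h.py <<'E'
from workcell import *
import numpy as np,cv2
def ray(n,p,z):
    m=camera_model(n);R,t=m["R"],m["t"]
    d=R.T@np.array([(p[0]-m["cx"])/m["fx"],(p[1]-m["cy"])/m["fy"],1]);c=-R.T@t
    return c+d*(z-c[2])/d[2]
def proj(n,X):
    m=camera_model(n);x=np.atleast_2d(X)@m["R"].T+m["t"]
    return np.c_[x[:,0]/x[:,2]*m["fx"]+m["cx"],x[:,1]/x[:,2]*m["fy"]+m["cy"]]
E
python3 - <<'E'
from h import *
for n,l in(("top",dict(slot_floor=.015,dial_grip=.104,dial_pointer=.114,stand=0,panel_red=.01)),("side",dict(slot_floor=.015,dial_grip=.104,dial_pointer=.114,stand=0,panel_red=.01,rack=0))):
    camera(n)
    for t,z in l.items():
        for d in pinpoint(n,t)[:2]:print(n,t,ray(n,d["xy"],z).round(4),round(d["confidence"],2))
def crop(n,x,y,w,h,s):return cv2.resize(cv2.imread(f"pics/{n}0.png")[y:y+h,x:x+w],None,fx=s,fy=s,interpolation=cv2.INTER_CUBIC)
a=np.hstack([crop("top",230,210,66,75,6),crop("top",328,205,67,75,6)])
b=np.hstack([crop("top",380,215,66,50,6),crop("side",285,280,100,75,4)])
cv2.imwrite("pics/c1.png",np.vstack([a[:, :796],b[:, :796]])[:, :] if a.shape[1]<=800 and b.shape[1]<=800 else a)
print(a.shape,b.shape)
E
```

```text
top slot_floor [ 0.5481 -0.1371  0.015 ] 0.74
top dial_grip [ 0.5509 -0.4926  0.104 ] 0.34
top dial_grip [ 0.4852 -0.2841  0.104 ] 0.15
top dial_pointer [ 0.487  -0.2836  0.114 ] 0.59
top stand [ 0.5401 -0.2005  0.    ] 0.86
top panel_red [0.4859 0.2121 0.01  ] 0.49
top panel_red [0.5261 0.3776 0.01  ] 0.39
side slot_floor [ 0.5347 -0.1408  0.015 ] 0.91
side dial_grip [ 0.5042 -0.2998  0.104 ] 0.51
side dial_grip [0.4266 0.297  0.104 ] 0.22
side dial_pointer [ 0.488  -0.3053  0.114 ] 0.59
side stand [ 0.5336 -0.194   0.    ] 0.87
side stand [0.5658 0.1698 0.    ] 0.29
side panel_red [0.5139 0.3843 0.01  ] 0.96
side panel_red [0.5004 0.2084 0.01  ] 0.82
side rack [0.4955 0.2054 0.    ] 0.89
side rack [ 0.5051 -0.4912  0.    ] 0.22
(450, 798, 3) (300, 796, 3)
```

View pics/c1.png

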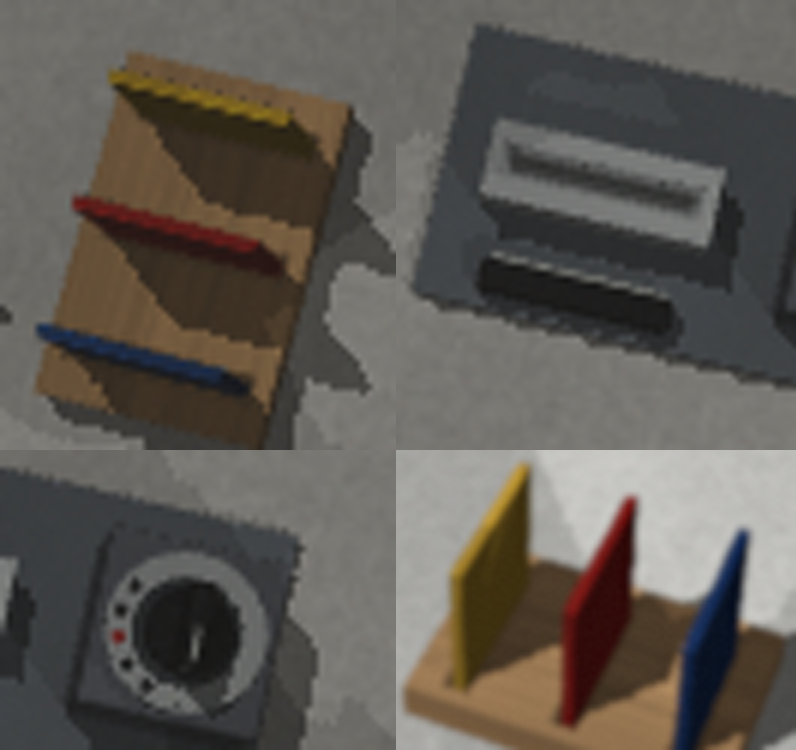

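```bash
cat >> h.py <<'E'
from scipy.optimize import least_squares
def fit(pts,x0):
    # pts: (cam, local xyz, pixel)
    def r(p):
        c,s=np.cos(p[2]),np.sin(p[2]);R=np.array([[c,-s,0],[s,c,0],[0,0,1]])
        return np.concatenate([proj(n,R@np.array(l)+[p[0],p[1],0])[0]-q for n,l,q in pts])
    o=least_squares(r,x0,loss="soft_l1");return o.x,r(o.x).reshape(-1,2)
def w(p,l):
    c,s=np.cos(p[2]),np.sin(p[2]);return np.array([p[0]+c*l[0]-s*l[1],p[1]+s*l[0]+c*l[1],l[2]])
E
python3 - <<'E'
from h import *
A=lambda u,v:(230+u/6-.42,210+v/6-.42)
B=lambda u,v:(328+(u-396)/6-.42,205+v/6-.42)
C=lambda u,v:(380+u/6-.42,215+(v-450)/6-.42)
D=lambda u,v:(285+(u-396)/4-.4,280+(v-450)/4-.4)
rk=[("top",(.1,.065,.025),A(127,52)),("top",(.1,-.065,.025),A(350,105)),("top",(-.1,-.065,.025),A(262,447)),("top",(-.1,.065,.025),A(37,393))]
p,r=fit(rk,[.49,.21,-.2]);print("rack",p.round(4),r.round(1).tolist())
print("panel base est",w(p,(0,0,.01)))
pr=[("top",(.004,.05,.11+.01),A(78,197)),("top",(-.004,.05,.12),A(75,209)),("top",(.004,-.05,.12),A(258,240)),("top",(-.004,-.05,.12),A(255,252)),
 ("side",(.004,.05,.12),D(565,606)),("side",(.004,-.05,.12),D(629,497)),("side",(-.004,.05,.12),D(577,608)),("side",(-.004,-.05,.12),D(637,500))]
q,r=fit(pr,[.49,.21,-.2]);print("red",q.round(4),r.round(1).tolist())
q2,r=fit(pr[:4],[.49,.21,-.2]);print("red top only",q2.round(4))
b=[("top",(sx*.022,.065+sy*.065,.045),B(u,v)) for sx,sy,u,v in((1,1,497,122),(1,-1,724,172),(-1,-1,712,247),(-1,1,480,193))]
b+=[("top",(.08,.155,.01),B(477,25)),("top",(-.08,.155,.01),B(415,292)),("top",(0,-.095,.073),C(187,634))]
s,r=fit(b,[.54,-.2,-.2]);print("stand",s.round(4),r.round(1).tolist())
print("slot",w(s,(0,.065,.015)),"dial",w(s,(0,-.095,.1)),"pointer",w(s,(-.022,-.095,.114)))
T=cv2.imread("pics/top0.png");S=cv2.imread("pics/side0.png")
k=4
def draw(I,n,x,y,wd,h):
    I=cv2.resize(I[y:y+h,x:x+wd],None,fx=k,fy=k,interpolation=cv2.INTER_CUBIC)
    def rect(P,cx,cy,a,bb,z,col):
        X=[w(P,(cx+i*a,cy+j*bb,z)) for i,j in((1,1),(1,-1),(-1,-1),(-1,1))]
        cv2.polylines(I,[((proj(n,X)-[x,y]+.5)*k).round().astype(int)],True,col,1,cv2.LINE_AA)
    rect(p,0,0,.1,.065,.025,(0,255,0));rect(q,0,0,.004,.05,.12,(255,255,0))
    rect(s,0,.065,.022,.065,.045,(0,255,0));rect(s,0,.065,.005,.052,.045,(255,255,0));rect(s,0,0,.08,.155,.01,(0,255,0));rect(s,0,-.095,.022,.007,.114,(0,255,255));rect(s,0,-.095,.05,.05,.07,(0,255,0))
    return I
a=draw(T,"top",235,205,200,75);bq=draw(S,"side",285,190,110,75);bc=draw(S,"side",285,280,90,75)
cv2.imwrite("pics/ov.png",np.vstack([a,np.hstack([bq,bc])]))
E
```

```text
rack [ 0.4952  0.2037 -0.2375] [[0.2, -0.1], [-0.1, -0.4], [-0.0, 0.2], [-0.1, 0.2]]
panel base est [0.49516211 0.2036586  0.01      ]
red [ 0.4954  0.2028 -0.2505] [[0.2, -0.5], [-0.0, -0.0], [0.6, -0.1], [0.4, 0.4], [-0.3, 1.4], [-0.4, -0.6], [0.1, 1.9], [0.7, -0.4]]
red top only [ 0.4953  0.2037 -0.2409]
stand [ 0.5276 -0.1959 -0.2389] [[0.2, -0.5], [0.5, 0.0], [-0.4, 0.3], [0.0, 0.3], [-0.1, -0.2], [-0.5, 0.2], [0.2, -0.2]]
slot [ 0.54298912 -0.13278868  0.015     ] dial [ 0.50512705 -0.28824434  0.1       ] pointer [ 0.48375189 -0.28303831  0.114     ]
```

View pics/ov.png

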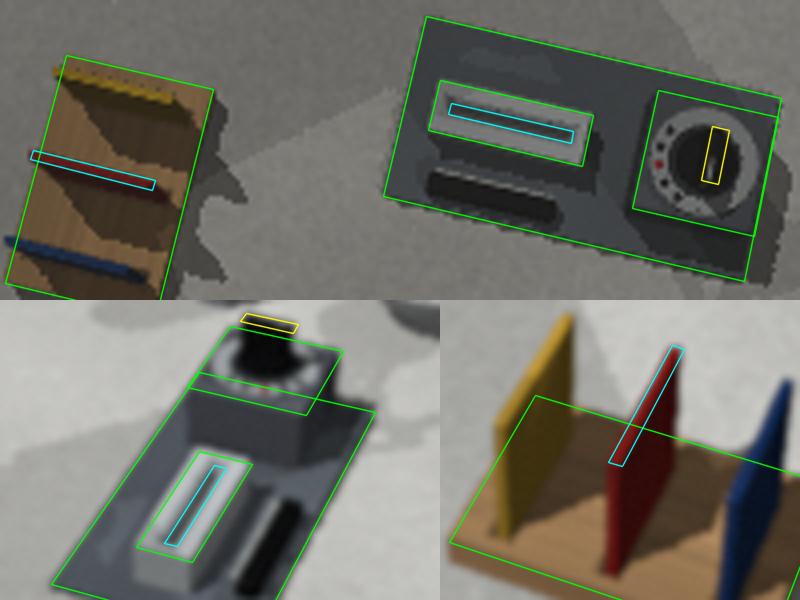

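The overlay fits in both views: the rack, the stand and the red panel's top outline all lie on the picture. Moving above the panel now.

move_arm([
  [0.0176, 0.0367, 0],
  [0.0176, 0.0367, 0],
  [0.0176, 0.0367, 0],
  [0.0176, 0.0367, 0],
  [0.0176, 0.0367, 0],
  [0.0176, 0.0367, 0],
  [0.0176, 0.0367, 0],
  [0.0176, 0.0367, 0],
  [0.0176, 0.0367, 0],
  [0.0176, 0.0367, 0],
], jaw=[0.35, 0.35, 0.35, 0.35, 0.35, 0.35, 0.35, 0.35, 0.35, 0.35], yaw=[0.0535, 0.0535, 0.0535, 0.0535, 0.0535, 0.0535, 0.0535, 0.0535, 0.0535, 0.0535], force=40)

```text
time: 2.88
ee_pos: [0.3184, -0.1624, 0.405]
tcp_rot: [179.9, -0.0, 45.8]
wrist_force: [0.2, -1.0, 0.1]
opening: 0.0557
grasp_force: 0.0
```

move_arm([
  [0.0176, 0.0367, 0],
  [0.0176, 0.0367, 0],
  [0.0176, 0.0367, 0],
  [0.0176, 0.0367, 0],
  [0.0176, 0.0367, 0],
  [0.0176, 0.0367, 0],
  [0.0176, 0.0367, 0],
  [0.0176, 0.0367, 0],
  [0.0176, 0.0367, 0],
  [0, 0, 0],
], jaw=[0.35, 0.35, 0.35, 0.35, 0.35, 0.35, 0.35, 0.35, 0.35, 0.35], yaw=[0.0535, 0.0535, 0.0535, 0.0535, 0.0535, 0.0535, 0.0535, 0.0535, 0.0535, 0.0])

```text
time: 3.72
ee_pos: [0.4787, 0.1711, 0.4027]
tcp_rot: [-179.9, -0.0, 73.7]
wrist_force: [0.6, 0.4, 0.6]
opening: 0.0557
grasp_force: 0.0
```

move_arm([
  [0.0165, 0.0326, 0],
  [0, 0, 0],
  [0, 0, 0],
], jaw=[0.35, 0.35, 0.35], yaw=[0.045, 0, 0])

```text
time: 3.97
ee_pos: [0.4936, 0.1996, 0.4038]
tcp_rot: [-179.9, 0.1, 75.9]
wrist_force: [0.7, 1.2, 1.0]
opening: 0.0555
grasp_force: 0.0
```

move_arm([
  [0.0016, 0.0041, 0],
  [0, 0, -0.035],
  [0, 0, -0.035],
  [0, 0, 0],
  [0, 0, 0],
], jaw=[0.35, 0.35, 0.35, 0.35, 0.35], yaw=[0.006, 0, 0, 0, 0])

```text
time: 4.38
ee_pos: [0.4942, 0.2018, 0.3343]
tcp_rot: [-179.9, 0.1, 76.1]
wrist_force: [-1.5, 0.3, 1.3]
opening: 0.0556
grasp_force: 0.0
```

```bash
python3 - <<'E'
from h import *
S=camera("side")[:,:,::-1];T=camera("top")[:,:,::-1]
a=cv2.resize(S[220:370,260:400],None,fx=4,fy=4,interpolation=cv2.INTER_CUBIC)[:, :]
b=cv2.resize(T[190:300,210:300],None,fx=2.6,fy=2.6)
c=np.zeros((600,800,3),np.uint8);c[:,:560]=a;c[:b.shape[0],562:562+b.shape[1]]=b[:, :238]
cv2.imwrite("pics/h1.png",c)
o=bot.get_obs();print(o["ee_pos"],o["tcp_rot"])
E
```

```text
[0.49501756 0.20237243 0.33737103] [ 1.79864522e+02 -9.99321599e-02  7.61209793e+01]
```

View pics/h1.png

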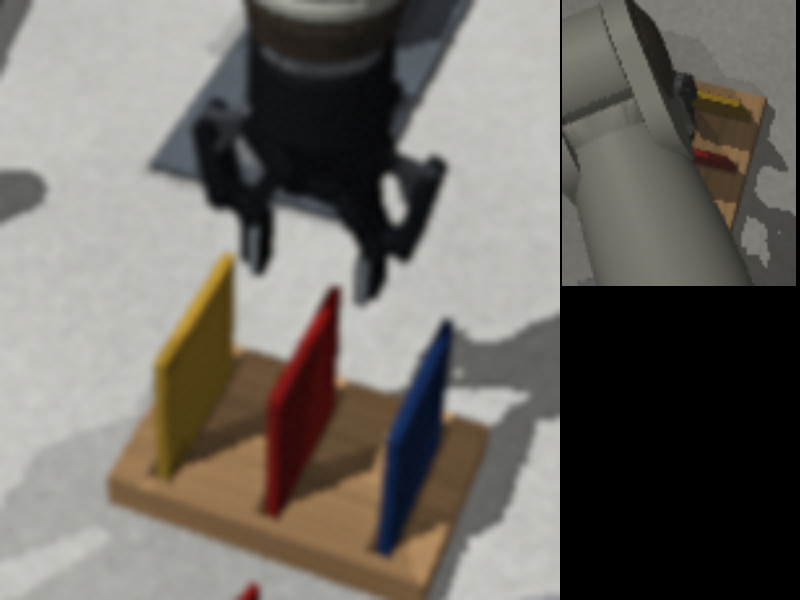

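The fingers straddle the red panel evenly: tips at about (257,265) and (368,295) in the crop, panel top between (270,400) and (338,290). Descending to grip.

move_arm([
  [0, 0.001, -0.025],
  [0, 0, -0.025],
  [0, 0, -0.025],
  [0, 0, -0.015],
  [0, 0, 0],
  [0, 0, 0],
], jaw=[0.35, 0.35, 0.35, 0.35, 0.35, 0.35], yaw=[0.003, 0, 0, 0, 0, 0])

```text
time: 4.98
ee_pos: [0.4954, 0.2038, 0.2467]
tcp_rot: [179.9, -0.1, 76.3]
wrist_force: [-0.0, -0.1, 0.7]
opening: 0.0559
grasp_force: 0.0
```

move_arm([
  [0, 0, 0],
  [0, 0, 0],
  [0, 0, 0],
  [0, 0, 0],
  [0, 0, 0],
  [0, 0, 0],
  [0, 0, 0],
  [0, 0, 0],
  [0, 0, 0],
  [0, 0, 0],
], jaw=[0.6, 0.7, 0.8, 0.9, 1, 1, 1, 1, 1, 1], yaw=[0, 0, 0, 0, 0, 0, 0, 0, 0, 0], force=40)

```text
time: 5.82
ee_pos: [0.4951, 0.2039, 0.2458]
tcp_rot: [179.9, -0.1, 76.3]
wrist_force: [1.1, 0.4, 6.0]
opening: 0.0071
grasp_force: 40.1
```

Gripped. Lifting straight up 135 mm, then across.

move_arm([
  [0, 0, 0.008],
  [0, 0, 0.012],
  [0, 0, 0.02],
  [0, 0, 0.025],
  [0, 0, 0.025],
  [0, 0, 0.025],
  [0, 0, 0.02],
  [0, 0, 0],
  [0, 0, 0],
], jaw=[1, 1, 1, 1, 1, 1, 1, 1, 1], yaw=[0, 0, 0, 0, 0, 0, 0, 0, 0])

```text
time: 6.57
ee_pos: [0.4949, 0.2038, 0.3814]
tcp_rot: [179.9, -0.1, 76.3]
wrist_force: [0.4, 0.2, -1.3]
opening: 0.0077
grasp_force: 39.1
```

move_arm([
  [0.003, -0.02, 0],
  [0.005, -0.035, 0],
  [0.005, -0.035, 0],
  [0.005, -0.035, 0],
  [0.005, -0.035, 0],
  [0.005, -0.035, 0],
  [0.005, -0.035, 0],
  [0.005, -0.035, 0],
  [0.005, -0.035, 0],
  [0.003, -0.025, 0],
], jaw=[1, 1, 1, 1, 1, 1, 1, 1, 1, 1], yaw=[0, 0, 0, 0, 0, 0, 0, 0, 0, 0])

```text
time: 7.4
ee_pos: [0.5407, -0.1239, 0.3783]
tcp_rot: [-179.9, 0.0, 76.3]
wrist_force: [0.4, 1.0, -0.5]
opening: 0.0072
grasp_force: 39.1
```

move_arm([
  [0, -0.01, -0.035],
  [0, 0, -0.015],
  [0, 0, 0],
  [0, 0, 0],
], jaw=[1, 1, 1, 1], yaw=[0, 0, 0, 0])

```text
time: 7.73
ee_pos: [0.5404, -0.1312, 0.3285]
tcp_rot: [-179.8, -0.0, 76.3]
wrist_force: [0.2, -0.2, -0.5]
opening: 0.0075
grasp_force: 39.2
```

```bash
python3 - <<'E'
from h import *
S=camera("side")[:,:,::-1].copy();T=camera("top")[:,:,::-1].copy()
o=bot.get_obs();print(o["ee_pos"],o["tcp_rot"],o["opening"])
e=o["ee_pos"];P=[e[0],e[1],-.239];zt=e[2]-.2458+.12
print("bottom z",zt-.11)
s=[.5276,-.1959,-.2389]
print("slot in tool frame", np.array([.543,-.1328])-e[:2])
k=4
def rect(I,n,x,y,P,cx,cy,a,b,z,col):
    X=[w(P,(cx+i*a,cy+j*b,z)) for i,j in((1,1),(1,-1),(-1,-1),(-1,1))]
    cv2.polylines(I,[((proj(n,X)-[x,y]+.5)*k).round().astype(int)],True,col,1,cv2.LINE_AA)
def mk(I,n,x,y,wd,h):
    I=cv2.resize(I[y:y+h,x:x+wd],None,fx=k,fy=k,interpolation=cv2.INTER_CUBIC)
    rect(I,n,x,y,P,0,0,.004,.05,zt,(255,255,0));rect(I,n,x,y,P,0,0,.004,.05,zt-.11,(255,255,0));rect(I,n,x,y,s,0,.065,.022,.065,.045,(0,255,0))
    return I
cv2.imwrite("pics/p1.png",np.hstack([mk(S,"side",275,140,110,150),mk(T,"top",320,170,90,150)]))
E
```

```text
[ 0.54092226 -0.13084464  0.33068591] [ 1.79954521e+02 -2.17685928e-03  7.63684237e+01] 0.0073347241415322156
bottom z 0.09488591389500424
slot in tool frame [ 0.00207774 -0.00195536]
```

View pics/p1.png

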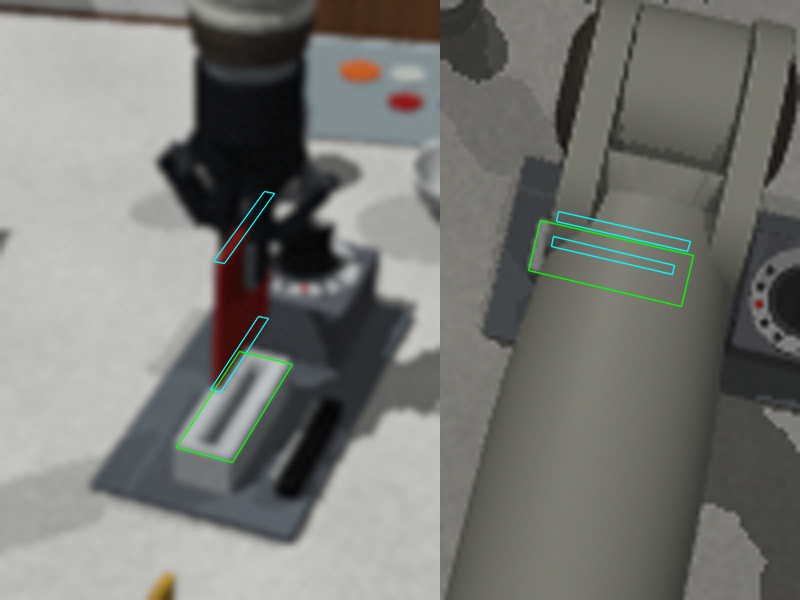

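The panel hangs upright in the fingers, lower edge (212,380)–(268,312) in the crop, in line with the slot within a pixel or two. Correcting and lowering gently.

move_arm([
  [0.002, -0.002, 0],
  [0, 0, -0.02],
  [0, 0, -0.02],
  [0, 0, 0],
  [0, 0, 0],
  [0, 0, 0],
], jaw=[1, 1, 1, 1, 1, 1], yaw=[0, 0, 0, 0, 0, 0])

```text
time: 8.33
ee_pos: [0.5432, -0.1331, 0.2913]
tcp_rot: [179.9, 0.0, 76.4]
wrist_force: [-0.3, -0.2, -1.0]
opening: 0.0073
grasp_force: 39.1
```

move_arm([
  [0, 0, -0.003],
  [0, 0, -0.003],
  [0, 0, -0.003],
  [0, 0, -0.003],
  [0, 0, 0],
], jaw=[1, 1, 1, 1, 1], yaw=[0, 0, 0, 0, 0])

```text
time: 8.75
ee_pos: [0.5428, -0.1332, 0.277]
tcp_rot: [-180.0, 0.0, 76.3]
wrist_force: [0.3, -0.7, -0.8]
opening: 0.008
grasp_force: 39.2
```

Bottom is at about 41 mm, below the mouth, with no force. Continuing.

move_arm([
  [0, 0, -0.003],
  [0, 0, -0.003],
  [0, 0, -0.003],
  [0, 0, -0.003],
  [0, 0, 0],
  [0, 0, 0],
], jaw=[1, 1, 1, 1, 1, 1], yaw=[0, 0, 0, 0, 0, 0])

```text
time: 9.25
ee_pos: [0.5428, -0.1333, 0.2654]
tcp_rot: [-180.0, -0.0, 76.3]
wrist_force: [0.4, 0.9, -0.4]
opening: 0.0078
grasp_force: 39.3
```

move_arm([
  [0, 0, -0.003],
  [0, 0, -0.003],
  [0, 0, -0.003],
  [0, 0, -0.002],
  [0, 0, -0.002],
  [0, 0, 0],
  [0, 0, 0],
], jaw=[1, 1, 1, 1, 1, 1, 1], yaw=[0, 0, 0, 0, 0, 0, 0])

```text
time: 9.83
ee_pos: [0.5428, -0.1333, 0.2526]
tcp_rot: [-180.0, -0.0, 76.3]
wrist_force: [0.0, -0.3, -1.1]
opening: 0.0076
grasp_force: 39.3
```

move_arm([
  [0, 0, -0.001],
  [0, 0, -0.001],
  [0, 0, 0],
  [0, 0, 0],
], jaw=[1, 1, 1, 1], yaw=[0, 0, 0, 0])

```text
time: 10.17
ee_pos: [0.5429, -0.1333, 0.2509]
tcp_rot: [180.0, 0.0, 76.3]
wrist_force: [0.0, -0.3, 0.5]
opening: 0.0075
grasp_force: 39.4
```

move_arm([
  [0, 0, -0.001],
  [0, 0, -0.001],
  [0, 0, 0],
  [0, 0, 0],
], jaw=[1, 1, 1, 1], yaw=[0, 0, 0, 0])

```text
time: 10.5
ee_pos: [0.5429, -0.1333, 0.2508]
tcp_rot: [179.9, 0.0, 76.3]
wrist_force: [-4.3, -0.2, 14.7]
opening: 0.0077
grasp_force: 41.5
```

The panel is home: contact came exactly at the predicted height. Easing off and releasing.

move_arm([
  [0, 0, 0.0015],
  [0, 0, 0],
  [0, 0, 0],
  [0, 0, 0],
  [0, 0, 0],
  [0, 0, 0],
  [0, 0, 0],
  [0, 0, 0],
  [0, 0, 0],
  [0, 0, 0],
], jaw=[1, 1, 0.9, 0.8, 0.6, 0.4, 0.35, 0.35, 0.35, 0.35], yaw=[0, 0, 0, 0, 0, 0, 0, 0, 0, 0])

```text
time: 11.33
ee_pos: [0.5428, -0.1333, 0.2501]
tcp_rot: [-180.0, 0.0, 76.3]
wrist_force: [0.6, 0.3, 0.4]
opening: 0.056
grasp_force: 0.0
```

move_arm([
  [0, 0, 0.005],
  [0, 0, 0.015],
  [0, 0, 0.02],
  [0, 0, 0.025],
  [0, 0, 0.025],
  [0, 0, 0.015],
  [0, 0, 0],
], jaw=[0.35, 0.35, 0.35, 0.35, 0.35, 0.35, 0.35], yaw=[0, 0, 0, 0, 0, 0, 0])

```text
time: 11.92
ee_pos: [0.5432, -0.1333, 0.3595]
tcp_rot: [179.7, 0.0, 76.3]
wrist_force: [0.4, 0.3, -0.0]
opening: 0.0556
grasp_force: 0.0
```

move_arm([
  [-0.003, -0.012, 0],
  [-0.003, -0.012, 0],
  [-0.003, -0.012, 0],
  [-0.003, -0.012, 0],
  [-0.003, -0.012, 0],
  [-0.003, -0.012, 0],
  [-0.003, -0.012, 0],
  [-0.003, -0.012, 0],
  [-0.003, -0.012, 0],
  [-0.003, -0.012, 0],
], jaw=[0.35, 0.35, 0.35, 0.35, 0.35, 0.35, 0.35, 0.35, 0.35, 0.35], yaw=[0.12, 0.12, 0.12, 0.12, 0.12, 0.12, 0.12, 0.12, 0.12, 0.12])

```text
time: 12.75
ee_pos: [0.5126, -0.2538, 0.3545]
tcp_rot: [-180.0, -0.0, 145.4]
wrist_force: [0.4, 0.7, -0.1]
opening: 0.0556
grasp_force: 0.0
```

move_arm([
  [-0.003, -0.012, 0],
  [-0.003, -0.012, 0],
  [-0.002, -0.01, 0],
  [0, 0, 0],
  [0, 0, 0],
  [0, 0, 0],
], jaw=[0.35, 0.35, 0.35, 0.35, 0.35, 0.35], yaw=[0.12, 0.12, 0.12, 0, 0, 0])

```text
time: 13.25
ee_pos: [0.5049, -0.2869, 0.3548]
tcp_rot: [180.0, -0.0, 165.5]
wrist_force: [-0.2, -0.1, 0.0]
opening: 0.0558
grasp_force: 0.0
```

```bash
python3 - <<'E'
from h import *
S=camera("side")[:,:,::-1].copy();T=camera("top")[:,:,::-1].copy()
o=bot.get_obs();e=o["ee_pos"];print(e,o["tcp_rot"],o["opening"],o["q"][5])
s=[.5276,-.1959,-.2389];d=w(s,(0,-.095,.1));print("to dial",(d-e)[:2])
k=4
def mk(I,n,x,y,wd,h):
    I=cv2.resize(I[y:y+h,x:x+wd],None,fx=k,fy=k,interpolation=cv2.INTER_CUBIC)
    for a in [(0,.065,.004,.05,.125),(0,-.095,.022,.007,.114)]:
        X=[w(s,(a[0]+i*a[2],a[1]+j*a[3],a[4])) for i,j in((1,1),(1,-1),(-1,-1),(-1,1))]
        cv2.polylines(I,[((proj(n,X)-[x,y]+.5)*k).round().astype(int)],True,(255,255,0),1,cv2.LINE_AA)
    return I
cv2.imwrite("pics/k1.png",np.hstack([mk(S,"side",290,140,110,150),mk(T,"top",340,170,90,150)]))
E
```

```text
[ 0.50498903 -0.28665912  0.35505201] [ 1.79991800e+02 -1.39218220e-02  1.65599139e+02] 0.05546143284587843 -15.181549856561968
to dial [ 0.00013073 -0.00154277]
```

View pics/k1.png

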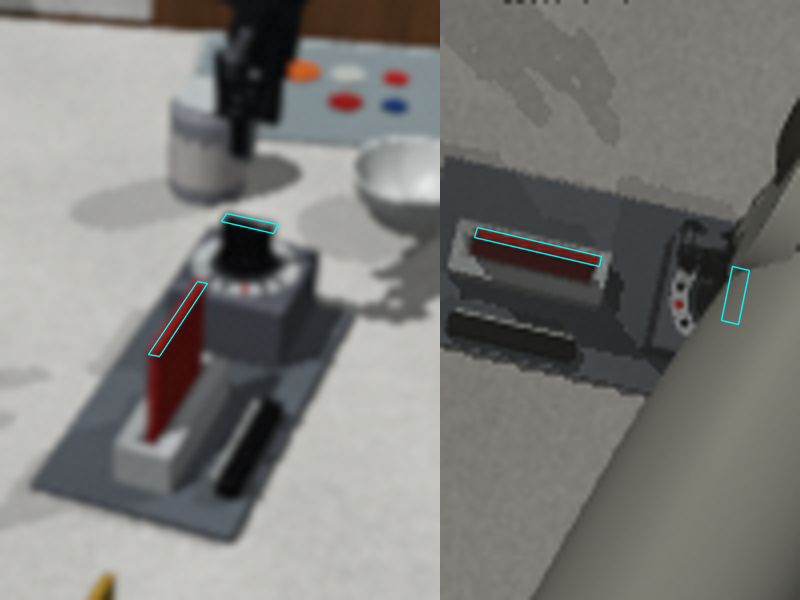

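The panel stands fully home: its top matches the predicted outline at (150,355)–(205,283) in the side crop. The knob bar is where expected, at (250,222). Descending on the knob.

move_arm([
  [0, -0.0015, -0.01],
  [0, 0, -0.025],
  [0, 0, -0.025],
  [0, 0, -0.02],
  [0, 0, -0.01],
  [0, 0, -0.007],
  [0, 0, 0],
  [0, 0, 0],
], jaw=[0.35, 0.35, 0.35, 0.35, 0.35, 0.35, 0.35, 0.35], yaw=[0.012, 0, 0, 0, 0, 0, 0, 0])

```text
time: 14.02
ee_pos: [0.505, -0.2887, 0.2588]
tcp_rot: [-180.0, 0.0, 166.4]
wrist_force: [0.2, 0.4, 0.7]
opening: 0.0555
grasp_force: 0.0
```

move_arm([
  [0, 0, 0],
  [0, 0, 0],
  [0, 0, 0],
  [0, 0, 0],
  [0, 0, 0],
  [0, 0, 0],
  [0, 0, 0],
  [0, 0, 0],
  [0, 0, 0],
], jaw=[0.5, 0.6, 0.7, 0.8, 0.9, 1, 1, 1, 1], yaw=[0, 0, 0, 0, 0, 0, 0, 0, 0], force=60)

```text
time: 14.77
ee_pos: [0.5052, -0.2878, 0.2591]
tcp_rot: [179.9, 0.1, 166.5]
wrist_force: [1.2, 9.0, 5.9]
opening: 0.0131
grasp_force: 59.3
```

Knob gripped. Turning clockwise in two stages.

move_arm([
  [0, 0.0008, 0],
  [0, 0, 0],
  [0, 0, 0],
  [0, 0, 0],
  [0, 0, 0],
  [0, 0, 0],
  [0, 0, 0],
  [0, 0, 0],
], jaw=[1, 1, 1, 1, 1, 1, 1, 1], yaw=[0, -0.08, -0.08, -0.08, -0.08, -0.08, -0.019, 0])

```text
time: 15.43
ee_pos: [0.5052, -0.2874, 0.2591]
tcp_rot: [179.9, 0.0, 142.4]
wrist_force: [1.4, 5.5, 5.5]
opening: 0.0133
grasp_force: 59.2
```

move_arm([
  [0, 0, 0],
  [0, 0, 0],
  [0, 0, 0],
  [0, 0, 0],
  [0, 0, 0],
  [0, 0, 0],
  [0, 0, 0],
], jaw=[1, 1, 1, 1, 1, 1, 1], yaw=[-0.08, -0.08, -0.08, -0.08, -0.08, -0.019, 0])

```text
time: 16.02
ee_pos: [0.5053, -0.2873, 0.2592]
tcp_rot: [179.9, -0.0, 118.4]
wrist_force: [2.0, 5.8, 5.5]
opening: 0.0132
grasp_force: 59.2
```

```bash
python3 - <<'E'
from h import *
o=bot.get_obs();print(o["ee_pos"],o["tcp_rot"],o["torque"],o["wrist_force"],o["opening"])
E
```

```text
[ 0.50527127 -0.28732951  0.2591524 ] [ 1.79867736e+02 -6.95100904e-03  1.18357228e+02] [ 1.17309676 -0.22291057  0.11085632] [1.99081415 5.83445902 5.5282285 ] 0.013186979625138718
```

move_arm([
  [0, 0, 0],
  [0, 0, 0],
  [0, 0, 0],
  [0, 0, 0],
  [0, 0, 0],
  [0, 0, 0],
  [0, 0, 0],
  [0, 0, 0],
  [0, 0, 0],
], jaw=[1, 1, 1, 1, 1, 1, 1, 1, 1], yaw=[-0.08, -0.08, -0.08, -0.08, -0.06, -0.039, 0, 0, 0])

```text
time: 16.77
ee_pos: [0.5054, -0.2873, 0.2592]
tcp_rot: [179.9, -0.1, 94.4]
wrist_force: [2.8, 7.0, 5.1]
opening: 0.0131
grasp_force: 59.1
```

```bash
python3 - <<'E'
from h import *
S=camera("side")[:,:,::-1].copy();T=camera("top")[:,:,::-1].copy()
o=bot.get_obs();print(o["ee_pos"],o["tcp_rot"],o["torque"],o["wrist_force"],o["opening"],o["qd"].round(2))
s=[.5276,-.1959,-.2389]
def mk(I,n,x,y,wd,h,k):
    I=cv2.resize(I[y:y+h,x:x+wd],None,fx=k,fy=k,interpolation=cv2.INTER_CUBIC)
    c=w(s,(0,-.095,.114))
    for D,col in((1.257,(255,255,0)),):
        a=s[2]-D
        X=[w([c[0],c[1],a],(i*.022,j*.007,.114)) for i,j in((1,1),(1,-1),(-1,-1),(-1,1))]
        cv2.polylines(I,[((proj(n,X)-[x,y]+.5)*k).round().astype(int)],True,col,1,cv2.LINE_AA)
    for d in pinpoint(n,"dial_pointer")[:2]:
        p=ray(n,d["xy"],.114);v=(p-c)[:2];print(n,d["xy"],round(d["confidence"],2),"dial",(s[2]+np.pi-np.arctan2(v[1],v[0]))%(2*np.pi),np.hypot(*v))
    return I
cv2.imwrite("pics/f1.png",np.hstack([mk(S,"side",310,160,80,100,6)[:600],mk(T,"top",352,195,80,100,4)[:400,:320].copy() if 0 else cv2.copyMakeBorder(mk(T,"top",352,195,80,100,4),0,200,0,0,0)]))
E
```

```text
[ 0.50534952 -0.28727624  0.25912567] [ 1.79870042e+02 -7.20778948e-02  9.44464466e+01] [ 1.30505971 -0.3380577   0.12620965] [3.03339904 6.6045097  4.29568591] 0.012770341456323893 [-0.05  0.05  0.02  0.02 -0.03  0.01]
side [350.4, 196.2] 0.63 dial 1.8777874393814094 0.007659883830747631
```

View pics/f1.png

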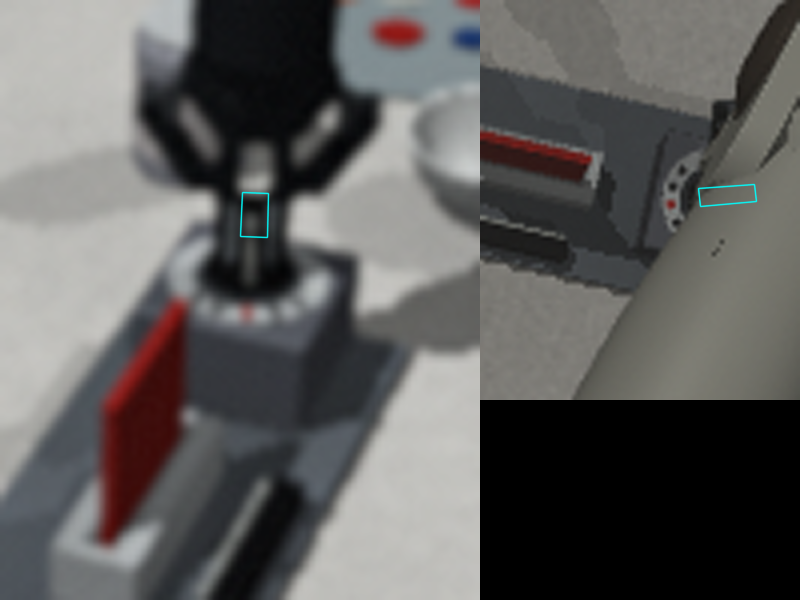

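The white pointer line at (250,265) points straight at the red dot at (248,312), and the panel is still home. I'll hold briefly and hand in.

move_arm([
  [0, 0, 0],
  [0, 0, 0],
  [0, 0, 0],
  [0, 0, 0],
  [0, 0, 0],
  [0, 0, 0],
], jaw=[1, 1, 1, 1, 1, 1], yaw=[0, 0, 0, 0, 0, 0])

```text
time: 17.47
ee_pos: [0.5054, -0.2873, 0.2592]
tcp_rot: [179.9, -0.1, 94.4]
wrist_force: [3.0, 6.6, 5.9]
opening: 0.0132
grasp_force: 59.1
```

```bash
python3 -c "
from workcell import bot
print(bot.job_done())"
```

```text
the job is handed in; nothing more can be done
None
```

The red panel is fully home in the slot and let go, and the gripper is holding the knob at the third click (red dot); I handed the job in at about 17.5 s, and no verdict came back.

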